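# Set the pastry case door ajar on its stay

### The job

The buns in the pastry case are still cooling: fix its clear door half open. Lift the steel stay bar that is pivoted on the door by its black knob and drop the middle one of its three holes fully down over the round peg on the case's roof, then let go.

Things in the scene. Friction and masses are not known exactly. Their poses are not given: they have to be found in the camera images.
- stay_knob (a point): Centre, half-way up, of the upright round black knob (24 mm across, 36 mm high, on a thin stem) on the free end of the stay, a flat steel bar 44 mm wide and 6 mm thick; 29 mm above the bar's mid-plane. The bar's other end, 255 mm away, is pivoted on the door's top edge: it swings sideways and tips up there freely, and falls level again (0.2 kg). x axis: along the bar from knob to pivot; z: up.
- middle_hole (a point): Centre of the middle one of the bar's three square holes (26 mm wide, 40 mm apart), at the bar's mid-plane, 85 mm from the knob's axis, 170 mm from the pivot; axes as stay_knob. Level, the bar's underside is 8 mm above the roof; it starts beside the peg. Moving the knob sideways swings the bar; moving it along the bar takes the door with it, so the bar's direction changes a little.
- peg_tip (a point): Top of the upright round steel peg (10 mm across, domed, 30 mm high) fixed on the roof of the white pastry case (280 x 340 mm, 160 mm high). With the bar fully down over it the tip stands 19 mm above the bar's mid-plane. z: up; x: out of the case's door side. The squat square block on the roof (22 mm wide, 14 mm high) is not the peg.
- door (a joint): Opening angle (rad) of the clear door on the case's far side, upright hinge at one edge: 0 shut, grows as it swings out, stop at 1.0. A light push at the bar's pivot, 200 mm from the hinge, moves it (about 1 N); it stays where it is left. With the middle hole on the peg it reads about 0.5.

How it is judged:
By the outcome, as a careful person would: the job done as asked, in the order asked, and still so for the second after the job is handed in, with the robot touching nothing.
It also fails if it takes over 35 s, if anything falls off the work surface, if the arm or the gripper's body presses on something with over 40 N, if the wrist force passes 120 N, or if a joint passes its speed limit or range.

### The arm

A 6-joint arm with a two-finger parallel gripper is mounted at the origin on the work surface. World frame = base frame: x ahead of the robot, y to its left, z up, the work surface at z = 0. Lengths are in m, angles in rad, forces in N, time in s.
With the tool pointing down it reaches from about 0.35 to 0.975 m from the base axis. Payload 4.9 kg.
Tool frame: the origin (TCP) lies midway between the tips of the shut fingers; the grasp point (between the pads) lies 19 mm behind it; x points along the fingers, y is the direction in which the jaws open and shut, and the axes are right-handed (so a half turn about x gives the same grasp; the last joint's range is limited). The gripper opens to 85 mm and grips with 20 to 120 N. Pads are 22 mm wide; open, the fingers measure 114 mm over their backs; the gripper's body (76 mm by 85 mm) begins 54 mm behind the grasp point. The pads swing forward as they close: fully open they stand 13 mm farther back than shut.
Start: joints at [-1.261, 0.053, 1.613, -0, 1.476, -0.119], TCP at [0.26, -0.568, 0.231] pointing down, gripper open.
Joint ranges: [-3.01, 3.01], [-1.01, 2.22], [0.06, 2.58], [-1.02, 4.17], [0.09, 2.62], [-3.14, 3.14]. Speed limits (rad/s): [2.57, 2.57, 3.14, 3.14, 3.14, 3.14].

### API

Orientations are given as a unit quaternion [w, x, y, z].
In Python, from plant import manip gives the robot as it stands.
- The arm moves only by the tool send_rows, never from a script. Its argument "motion" is a list that holds one entry, the list of rows, each a list of 6 numbers: the shift along the world's x, y, z in cm, then the turn, a rotation vector about the world's x, y, z in rad. A call has 1 to 12 rows; each row shifts and turns the commanded pose from where the row before left it; what a row does not reach is not made up. A row lasts 1/12 s, in which the tool goes at most 41.7 mm and 7.16 degrees, less where a joint would pass 70% of its speed; a pose out of reach is approached as far as the arm can. A call with a gripper value outside its range is refused whole. "fingers" is the closure, from 0 (fully open) to 1 (shut), set as the call begins (left out, the last holds). The fingers move at their own pace and stop on an object; the grip force is fixed at half the most. Time passes only in rows, so rows that do not move let the fingers close. It gives the time, the measured TCP pose, the force and the opening at its end, in the units of the state.
- manip.state(): the state, without advancing time (a new reading comes with each control period).
- manip.grab_frame(name): name is "side" or "top" or "wrist"; returns the picture (420x560x3 uint8, red, green, blue); there is no depth.
- manip.calibration(name): a dict with "mtx" (3x3 intrinsics, pixels), "k1" (the pictures are not rectified: a ray, as slopes to the right and down, at radius r is drawn at 1 + k1 r^2 times it, then the intrinsics apply), "cam_to_world" (4x4, takes a point from camera to world coordinates); the wrist camera has in their place "hand_eye" (4x4, takes a point from camera to tool coordinates, whose origin is the TCP and whose axes are the tool frame's). Camera axes: x right, y up, looking along -z (the intrinsics and any distortion apply to the point x, -y, -z); pixel columns grow to the right and rows downward; lengths in m; the calibration is good to about 2 mm. A picture is of the moment at which its call begins: read the wrist's pose just before it. calibration takes no time and is no camera call.
- manip.job_done(): hands the job in, once; it reports no verdict.
Trained networks look in the newest picture that a camera, given by its name, has taken for a name from the list of things; names that differ only in an ending like _2 or _b are one class to them, and where a whole thing is asked for, a point or a joint stands for the part that bears it (a point fixed in the world has none). Each returns a list of dicts, best first, with "confidence" (0 to 1); they miss things now and then, are a little off and sometimes report something else, mostly with a low value. They report only what shows in the picture. A call takes as long as a camera call.
- manip.boxes_of(query, camera): "centre" ([x, y, z] in m, in the coordinates of the camera as it stood for that picture, good to about 4 mm: the middle of the surface that is visible of it).
- manip.trace(query, camera): "region" (420x560 bool, what is visible of it).
- manip.landmark_of(query, camera): "centre" ([x, y, z] in m, in the coordinates of the camera as it stood for that picture, good to about 4 mm: a listed point, or the origin of a listed thing).
The state is a dict: "time": time; "joint_pos": joint angles; "joint_vel": joint speeds; "joint_efforts": joint torques, N m; "tool_pos": TCP position; "tool_rot": TCP orientation; "contact_force": force on the tool from outside, world axes, zero at the start; "ft_torque": the same for the moment, N m; "gripper_width": opening from 0.0 (shut) to 1.0 (fully open).
Only numpy, scipy, OpenCV 4.12 (cv2) and the standard library are available. Lean on these libraries where they do the work, as an engineer would, in place of code of your own. Each camera call takes 0.05 s, during which the arm holds its last target.

## Working session

There is one attempt and no reset: what is moved stays moved. The work goes in short steps, Python scripts to look and compute and a tool call to move; the robot and the scene stay as the last step left them, time stands still between calls to the robot, and variables do not carry over. Pictures are saved under pics/ and viewed, and the job is handed in when it is done.

Besides the shell and the picture viewer there is one more tool, called after "Emit:" as name(argument=value, ...), one argument or row to a line, values as JSON. send_rows: Moves the arm, as the interface text tells. Its arguments: {"type":"object","properties":{"motion":{"type":"array","items":{"type":"array","items":{"type":"array","items":{"type":"number"}}}},"fingers":{"type":"number"}},"required":["motion"]}

```bash
mkdir -p pics; ls
cat > h.py <<'E'
import numpy as np, cv2
from plant import manip
from scipy.spatial.transform import Rotation as R
def c2w(cam, st=None):
    c=manip.calibration(cam)
    if 'cam_to_world' in c: return np.array(c['cam_to_world'])
    st=st or manip.state()
    q=st['tool_rot']; T=np.eye(4); T[:3,:3]=R.from_quat([q[1],q[2],q[3],q[0]]).as_matrix(); T[:3,3]=st['tool_pos']
    return T@np.array(c['hand_eye'])
def world(cam,p,T): return (T@np.append(p,1))[:3]
def shot(cam,fn):
    st=manip.state(); T=c2w(cam,st); im=manip.grab_frame(cam)
    cv2.imwrite('pics/'+fn,im[:,:,::-1]); return T
def proj(cam,T,P):
    c=manip.calibration(cam); p=(np.linalg.inv(T)@np.append(P,1))[:3]
    x,y=p[0]/-p[2],-p[1]/-p[2]; k=1+c['k1']*(x*x+y*y); u=np.array(c['mtx'])@[x*k,y*k,1]; return u[:2]
def ray(cam,T,uv):
    c=manip.calibration(cam); d=np.linalg.inv(np.array(c['mtx']))@[uv[0],uv[1],1]; x,y=d[:2]; xd,yd=x,y
    for _ in range(20):
        k=1+c['k1']*(x*x+y*y); x,y=xd/k,yd/k
    return T[:3,3],T[:3,:3]@np.array([x,-y,-1])
def atz(cam,T,uv,z):
    o,d=ray(cam,T,uv); return o+d*(z-o[2])/d[2]
E
python3 - <<'E'
from h import *
np.set_printoptions(precision=4,suppress=True)
print(manip.state())
for cam in ('side','top'):
    T=shot(cam,cam+'1.png')
    for n in ('stay_knob','middle_hole','peg_tip'):
        for d in manip.landmark_of(n,cam)[:2]: print(cam,n,d['confidence'],world(cam,d['centre'],T),proj(cam,T,world(cam,d['centre'],T)))
E
```

```text
pics
{'time': 0.0, 'joint_pos': array([-1.261 ,  0.0534,  1.6143,  0.    ,  1.476 , -0.119 ]), 'joint_vel': array([-0.0015,  0.0002,  0.0005,  0.0004, -0.002 ,  0.0001]), 'joint_efforts': array([  0.0008, -39.3686, -37.0172,   0.0001,   0.0071,  -0.    ]), 'tool_pos': array([ 0.2597, -0.5678,  0.2301]), 'tool_rot': array([-0.1497, -0.6909, -0.1512,  0.691 ]), 'contact_force': array([ 0.1853, -0.1454, -0.1907]), 'ft_torque': array([-0.0304, -0.0027, -0.024 ]), 'gripper_width': 0.9995763795255234}
side stay_knob 0.94 [0.533  0.1493 0.1982] [229.2038 320.4944]
side middle_hole 0.88 [0.6114 0.112  0.1715] [209.287 280.247]
side peg_tip 0.64 [0.6562 0.0491 0.1875] [216.8758 232.8859]
top stay_knob 0.92 [0.5357 0.1481 0.1962] [151.0757 278.5885]
top middle_hole 0.73 [0.6166 0.1145 0.1666] [178.3196 227.9373]
top peg_tip 0.59 [0.6524 0.0432 0.1878] [221.6102 203.996 ]
```

View pics/side1.png

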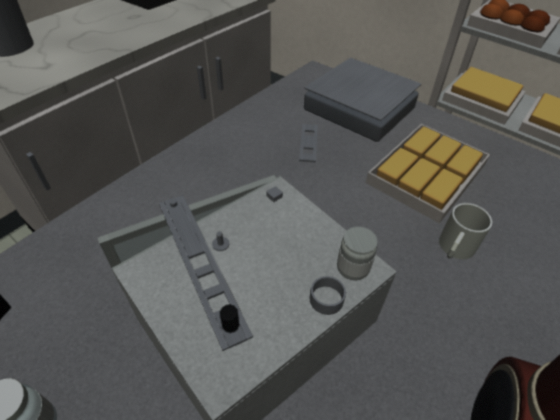

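View pics/top1.png

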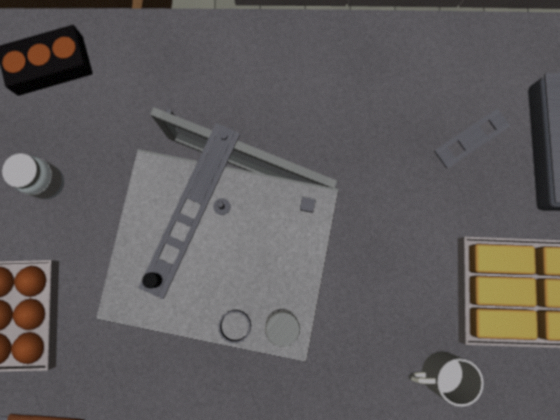

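Run:
```python
import cv2
a=cv2.imread('pics/side1.png')[170:360,90:300]; b=cv2.imread('pics/top1.png')[95:365,90:345]
cv2.imwrite('pics/z1.png',cv2.resize(a,None,fx=3,fy=3,interpolation=3)); cv2.imwrite('pics/z2.png',cv2.resize(b,None,fx=2.2,fy=2.2,interpolation=3))
```

```text
(no output)
```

View pics/z1.png

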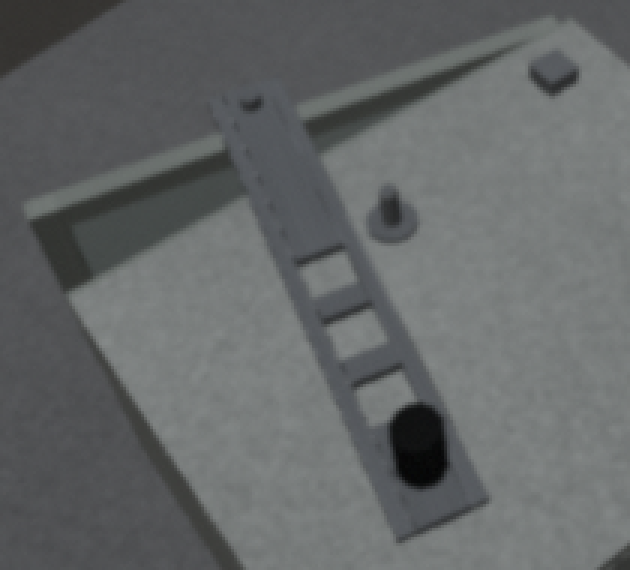

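View pics/z2.png

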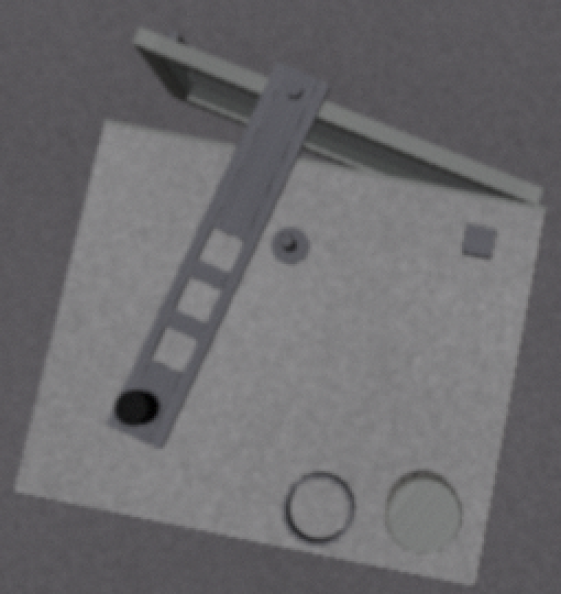

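Run:
```python
from h import *
np.set_printoptions(precision=4,suppress=True)
Ts={c:c2w(c) for c in('side','top')}
print(Ts['top'][:3,3],Ts['side'][:3,3])
g=lambda c,u,z:print(c,u,z,atz(c,Ts[c],u,z))
g('side',(220,232),.189);g('top',(222,205.5),.189)
g('side',(229.5,320),.200);g('top',(151.5,279.5),.205)
g('side',(173.5,204),.174);g('top',(224,137.5),.174)
for n,a in dict(h1=(198,259),h2=(208,280.5),h3=(218,301.5)).items(): g('side',a,.171)
for a in ((190,208.5),(180,230.5),(170,254)): g('top',a,.171)
g('top',(337,186),.16);g('side',(280,177),.16);g('top',(138,150),.16);g('side',(113,267),.16);g('top',(98,318.5),.16)
g('top',(336,181),.165);g('top',(152,110),.165)
```

```text
[ 0.5358 -0.0363  0.937 ] [0.3342 0.307  0.6702]
side (220, 232) 0.189 [0.6527 0.0455 0.189 ]
top (222, 205.5) 0.189 [0.6498 0.0424 0.189 ]
side (229.5, 320) 0.2 [0.5324 0.1492 0.2   ]
top (151.5, 279.5) 0.205 [0.5344 0.1452 0.205 ]
side (173.5, 204) 0.174 [0.7682 0.0437 0.174 ]
top (224, 137.5) 0.174 [0.7647 0.0425 0.174 ]
side (198, 259) 0.171 [0.6525 0.0958 0.171 ]
side (208, 280.5) 0.171 [0.6128 0.1134 0.171 ]
side (218, 301.5) 0.171 [0.5769 0.129  0.171 ]
top (190, 208.5) 0.171 [0.6476 0.0957 0.171 ]
top (180, 230.5) 0.171 [0.612  0.1108 0.171 ]
top (170, 254) 0.171 [0.5745 0.1256 0.171 ]
top (337, 186) 0.16 [ 0.6871 -0.1432  0.16  ]
side (280, 177) 0.16 [ 0.6805 -0.1396  0.16  ]
top (138, 150) 0.16 [0.7471 0.1863 0.16  ]
side (113, 267) 0.16 [0.7493 0.1864 0.16  ]
top (98, 318.5) 0.16 [0.4729 0.2391 0.16  ]
top (336, 181) 0.165 [ 0.6945 -0.141   0.165 ]
top (152, 110) 0.165 [0.8144 0.1643 0.165 ]
```

Run:
```python
from h import *
np.set_printoptions(precision=4,suppress=True)
s=manip.state();q=s['tool_rot'];M=R.from_quat([q[1],q[2],q[3],q[0]]).as_matrix();print(s['time'],M)
b=np.array([.232,-.105,0]);b/=np.linalg.norm(b); z=np.array([0,0,1.])
for sg in(1,-1):
    y=sg*np.cross(z,b); x=-z; G=np.column_stack([x,y,np.cross(x,y)]); print(R.from_matrix(G@M.T).as_rotvec())
print(np.array([.534,.148,.18])-s['tool_pos'])
g=lambda c,u,z:print(c,u,z,atz(c,c2w(c),u,z))
g('top',(283,325),.2);g('top',(236,325),.17)
```

```text
0.4 [[-0.0001  0.4158 -0.9095]
 [ 0.0002 -0.9095 -0.4158]
 [-1.     -0.0002 -0.    ]]
[-0.     -0.0003  2.2878]
[-0.0002  0.     -0.8538]
[ 0.2742  0.7163 -0.0512]
top (283, 325) 0.2 [ 0.4667 -0.0531  0.2   ]
top (236, 325) 0.17 [0.4639 0.0197 0.17  ]
```

Emit:
send_rows(
  motion=[
    [[1.14,2.98,0.9,0,0,0.0953],[1.14,2.98,0.9,0,0,0.0953],[1.14,2.98,0.9,0,0,0.0953],[1.14,2.98,0.9,0,0,0.0953],[1.14,2.98,0.9,0,0,0.0953],[1.14,2.98,0.9,0,0,0.0953],[1.14,2.98,0.9,0,0,0.0953],[1.14,2.98,0.9,0,0,0.0953],[1.14,2.98,0.9,0,0,0.0953],[1.14,2.98,0.9,0,0,0.0953],[1.14,2.98,0.9,0,0,0.0953],[1.14,2.98,0.9,0,0,0.0953]],
  ],
  fingers=0,
)

```text
time: 1.4
tool_pos: [0.3968, -0.2093, 0.34]
tool_rot: [0.502, 0.499, 0.501, -0.498]
contact_force: [0.4, -0.6, 0.6]
gripper_width: 1.0
```

Emit:
send_rows(
  motion=[
    [[1.14,2.98,0,0,0,0.0953],[1.14,2.98,0,0,0,0.0953],[1.14,2.98,0,0,0,0.0953],[1.14,2.98,0,0,0,0.0953],[1.14,2.98,0,0,0,0.0953],[1.14,2.98,0,0,0,0.0953],[1.14,2.98,0,0,0,0.0953],[1.14,2.98,0,0,0,0.0953],[1.14,2.98,0,0,0,0.0953],[1.14,2.98,0,0,0,0.0953],[1.14,2.98,0,0,0,0.0953],[1.14,2.98,0,0,0,0.0953]],
  ],
)

```text
time: 2.4
tool_pos: [0.5337, 0.1485, 0.3394]
tool_rot: [0.692, 0.148, 0.691, -0.148]
contact_force: [0.4, -0.5, -0.5]
gripper_width: 1.003
```

```bash
cat > look.py <<'E'
import sys
from h import *
np.set_printoptions(precision=4,suppress=True)
n=sys.argv[1]
for cam in sys.argv[2:]:
    T=shot(cam,f'{cam}{n}.png')
    for q in ('stay_knob','middle_hole','peg_tip'):
        for d in manip.landmark_of(q,cam)[:1]:
            w=world(cam,d['centre'],T);print(cam,q,d['confidence'],w,proj(cam,T,w))
s=manip.state();q=s['tool_rot'];M=R.from_quat([q[1],q[2],q[3],q[0]]).as_matrix()
print(s['time'],s['tool_pos'],'\n',M,'\nF',s['contact_force'],s['gripper_width'],s['joint_pos'])
E
python3 look.py 2 wrist
```

```text
wrist stay_knob 0.96 [0.5327 0.1503 0.1972] [277.0767 193.9471]
wrist middle_hole 0.83 [0.616  0.1126 0.1705] [276.7247 273.9562]
wrist peg_tip 0.73 [0.658  0.0497 0.1926] [237.7502 340.3775]
2.6 [0.5334 0.1473 0.339 ] 
 [[-0.0008  0.412   0.9112]
 [-0.0005  0.9112 -0.412 ]
 [-1.     -0.0008 -0.0005]] 
F [-0.0183 -0.3186  0.0836] 1.0059031467124233 [ 0.1353 -0.1588  1.6396 -0.0004  1.6616 -1.0109]
```

View pics/wrist2.png

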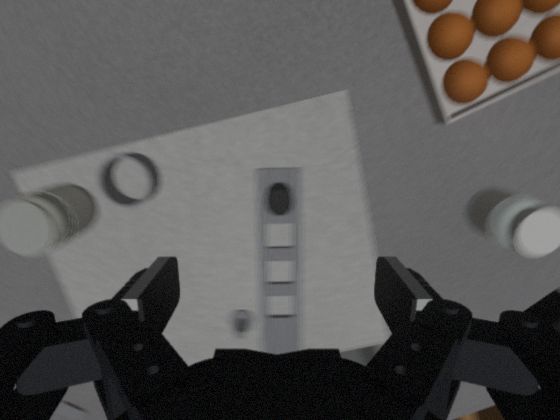

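Emit:
send_rows(
  motion=[
    [[0,0.15,-1.4,0,0,0],[0,0,-1.4,0,0,0],[0,0,-1.4,0,0,0],[0,0,-1.4,0,0,0],[0,0,-1.4,0,0,0],[0,0,-1.4,0,0,0],[0,0,-1.4,0,0,0],[0,0,-1.4,0,0,0],[0,0,-1.4,0,0,0],[0,0,-1.4,0,0,0],[0,0,-1.0,0,0,0],[0,0,-0.8,0,0,0]],
  ],
)

```text
time: 3.6
tool_pos: [0.533, 0.1483, 0.1795]
tool_rot: [0.691, 0.149, 0.692, -0.149]
contact_force: [-1.0, -0.2, 0.3]
gripper_width: 1.001
```

Emit:
send_rows(
  motion=[
    [[0,0,0,0,0,0],[0,0,0,0,0,0],[0,0,0,0,0,0],[0,0,0,0,0,0],[0,0,0,0,0,0],[0,0,0,0,0,0],[0,0,0,0,0,0],[0,0,0,0,0,0],[0,0,0,0,0,0],[0,0,0,0,0,0]],
  ],
  fingers=1,
)

```text
time: 4.43
tool_pos: [0.5337, 0.1483, 0.1816]
tool_rot: [0.691, 0.149, 0.691, -0.149]
contact_force: [0.2, 0.1, 1.2]
gripper_width: 0.262
```

```bash
python3 look.py 3 side top
```

```text
side stay_knob 0.82 [0.5327 0.149  0.2008] [229.4053 319.5071]
top stay_knob 0.61 [0.5364 0.1523 0.1971] [148.1888 278.1309]
top middle_hole 0.89 [0.6166 0.1126 0.1664] [179.5239 227.9339]
top peg_tip 0.47 [0.6522 0.0433 0.1853] [221.7237 204.3431]
4.8333 [0.5335 0.1483 0.1814] 
 [[ 0.0002  0.4128  0.9108]
 [ 0.      0.9108 -0.4128]
 [-1.      0.0001  0.0001]] 
F [-0.3495  0.2149  1.2169] 0.2631598538780913 [ 0.1368 -0.0813  1.83   -0.      1.3927 -1.0085]
```

View pics/side3.png

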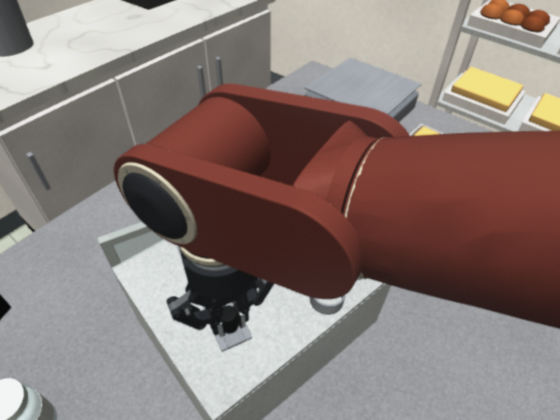

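```bash
cat > plan.py <<'E'
from h import *
from scipy.optimize import brentq
np.set_printoptions(precision=4,suppress=True)
K=np.array([.5335,.1485]);P0=np.array([.766,.0435]);H=np.array([.690,-.142]);peg=np.array([.653,.045])
P0=K+(P0-K)/np.linalg.norm(P0-K)*.255
r=np.linalg.norm(P0-H);a0=np.arctan2(*(P0-H)[::-1]);print(r,a0)
Pa=lambda a:H+r*np.array([np.cos(a),np.sin(a)])
a1=brentq(lambda a:np.linalg.norm(Pa(a)-peg)-.170,a0-.6,a0);P1=Pa(a1)
print('door turn',a0-a1,'P1',P1)
u0=(K-P0)/.255;u1=(peg-P1)/.170
y0=np.arctan2(*(-u0)[::-1]);y1=np.arctan2(*(-u1)[::-1]);print('yaw',y0,y1,y1-y0)
th=.22;zt=.181-.171
def tcp(a,yaw,th):
    b=np.array([np.cos(yaw),np.sin(yaw)]);al=-.255*np.cos(th)+zt*np.sin(th);z=.171+.255*np.sin(th)+zt*np.cos(th)
    return np.append(Pa(a)+al*b,z)
for n,v in dict(start=(a0,y0,0),lift=(a0,y0,th),half=((a0+a1)/2,y0,th),push=(a1,y0,th),swh=(a1,(y0+y1)/2,th),swing=(a1,y1,th),down5=(a1,y1,.11),down=(a1,y1,0)).items(): print(n,tcp(*v))
print('rot down',-th*np.array([-np.sin(y1),np.cos(y1)]))
E
python3 plan.py
```

```text
0.200469011887486 1.182502667508081
door turn 0.3144152334057313 P1 [0.8196 0.011 ]
yaw -0.42419440790376656 -0.2014974860560507 0.22269692184771586
start [0.5335 0.1485 0.181 ]
lift [0.5411 0.1451 0.2364]
half [0.5692 0.1309 0.2364]
push [0.5948 0.1125 0.2364]
swh [0.5849 0.0869 0.2364]
swing [0.5779 0.0603 0.2364]
down5 [0.5723 0.0615 0.2089]
down [0.5697 0.062  0.181 ]
rot down [-0.044  -0.2155]
```

Emit:
send_rows(
  motion=[
    [[0.05,-0.02,0.55,0.009,0.02,0],[0.05,-0.02,0.55,0.009,0.02,0],[0.05,-0.02,0.55,0.009,0.02,0],[0.05,-0.02,0.55,0.009,0.02,0],[0.05,-0.02,0.55,0.009,0.02,0],[0.1,-0.05,0.55,0.009,0.02,0],[0.1,-0.05,0.55,0.009,0.02,0],[0.1,-0.05,0.55,0.009,0.02,0],[0.1,-0.05,0.55,0.009,0.02,0],[0.1,-0.05,0.55,0.009,0.02,0],[0,0,0,0,0,0]],
  ],
)

```text
time: 5.75
tool_pos: [0.5417, 0.1445, 0.2367]
tool_rot: [0.611, 0.165, 0.763, -0.132]
contact_force: [1.6, 0.4, -0.6]
gripper_width: 0.264
```

```bash
python3 look.py 4 top
```

```text
top stay_knob 0.93 [0.5464 0.1475 0.248 ] [142.6785 271.0162]
top middle_hole 0.95 [0.6171 0.113  0.2021] [174.8376 225.1605]
top peg_tip 0.48 [0.6533 0.0448 0.1855] [220.7755 203.6475]
5.95 [0.5406 0.1448 0.2356] 
 [[-0.1988  0.4127  0.8889]
 [ 0.0889  0.9109 -0.403 ]
 [-0.976  -0.0011 -0.2177]] 
F [ 0.4523 -0.4482 -0.4641] 0.2614513779165079 [ 0.0762  0.0146  1.6559  0.1044  1.6642 -1.0693]
```

View pics/top4.png

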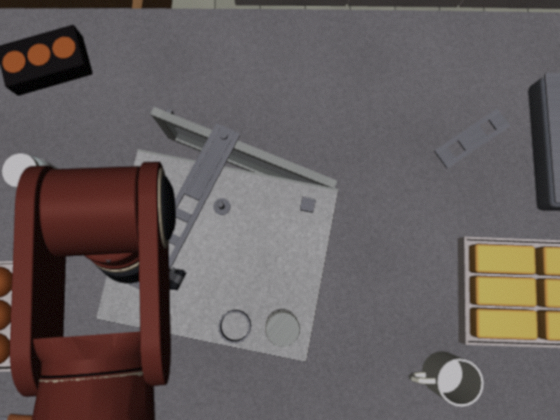

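Emit:
send_rows(
  motion=[
    [[0.47,-0.23,0,0,0,0],[0.47,-0.23,0,0,0,0],[0.47,-0.23,0,0,0,0],[0.47,-0.23,0,0,0,0],[0.47,-0.23,0,0,0,0],[0.47,-0.23,0,0,0,0],[0.43,-0.31,0,0,0,0],[0.43,-0.31,0,0,0,0],[0.43,-0.31,0,0,0,0],[0.43,-0.31,0,0,0,0],[0.43,-0.31,0,0,0,0],[0.43,-0.31,0,0,0,0]],
  ],
)

```text
time: 6.95
tool_pos: [0.5953, 0.112, 0.2362]
tool_rot: [0.611, 0.165, 0.763, -0.132]
contact_force: [-0.5, 0.5, -1.9]
gripper_width: 0.262
```

Emit:
send_rows(
  motion=[
    [[-0.165,-0.43,0,0,0,0.0186],[-0.165,-0.43,0,0,0,0.0186],[-0.165,-0.43,0,0,0,0.0186],[-0.165,-0.43,0,0,0,0.0186],[-0.165,-0.43,0,0,0,0.0186],[-0.165,-0.43,0,0,0,0.0186],[-0.117,-0.44,0,0,0,0.0186],[-0.117,-0.44,0,0,0,0.0186],[-0.117,-0.44,0,0,0,0.0186],[-0.117,-0.44,0,0,0,0.0186],[-0.117,-0.44,0,0,0,0.0186],[-0.117,-0.44,0,0,0,0.0186]],
  ],
)

```text
time: 7.95
tool_pos: [0.578, 0.0597, 0.2363]
tool_rot: [0.622, 0.078, 0.776, -0.063]
contact_force: [-0.6, -0.6, -0.6]
gripper_width: 0.258
```

```bash
python3 look.py 5 top side wrist
python3 - <<'E'
import cv2,numpy as np
a=cv2.imread('pics/top5.png')[80:300,100:345]; cv2.imwrite('pics/z5.png',cv2.resize(a,None,fx=2.5,fy=2.5,interpolation=3))
E
```

```text
top stay_knob 0.59 [0.5845 0.0602 0.2462] [204.8274 244.3966]
side stay_knob 0.67 [0.5836 0.0613 0.2502] [244.1287 234.7623]
side middle_hole 0.73 [0.6589 0.0473 0.2065] [215.2305 223.396 ]
wrist stay_knob 0.96 [0.5822 0.0611 0.2492] [278.6977 277.1233]
8.55 [0.5781 0.0603 0.2363] 
 [[-0.2133  0.2009  0.9561]
 [ 0.0431  0.9796 -0.1962]
 [-0.976  -0.0006 -0.2176]] 
F [ 0.2936 -0.7685  0.2426] 0.26251992296541216 [-0.0408  0.0874  1.5793  0.0346  1.6915 -1.4089]
```

View pics/z5.png

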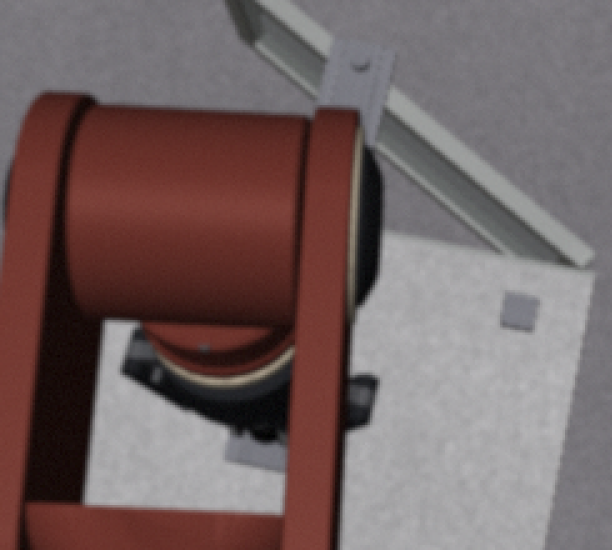

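View pics/side5.png

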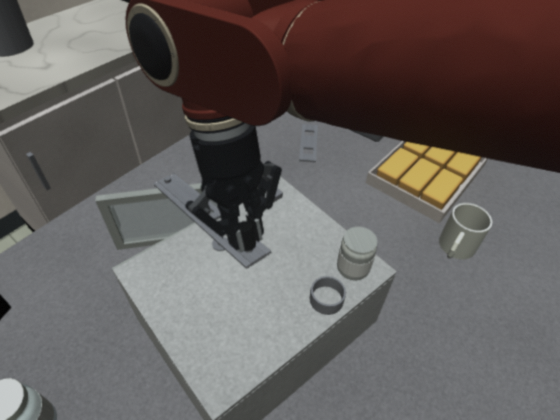

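View pics/wrist5.png

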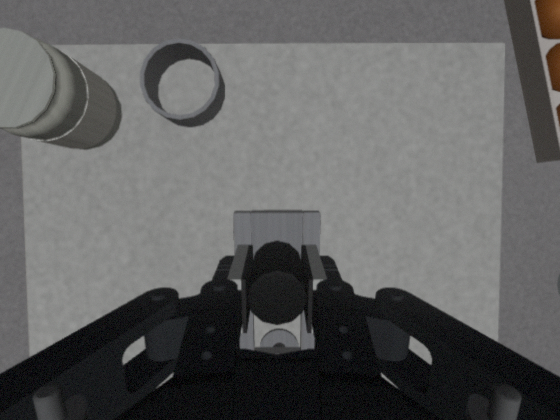

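```bash
python3 - <<'E'
from h import *
np.set_printoptions(precision=4,suppress=True)
T=c2w('top');print('pivot',atz('top',T,(244,105.5),.174))
T=c2w('wrist')
for p in ((280,345),): print(atz('wrist',T,p,.19),atz('wrist',T,p,.18))
print(proj('wrist',T,[.653,.045,.19]),proj('wrist',T,[.653,.045,.16]))
# hole rear/front edges per pivot model
E
python3 - <<'E'
import cv2
a=cv2.imread('pics/wrist5.png')[200:360,200:360]; cv2.imwrite('pics/z6.png',cv2.resize(a,None,fx=3.7,fy=3.7,interpolation=3))
E
```

```text
pivot [0.8194 0.0104 0.174 ]
[0.6392 0.0505 0.19  ] [0.6438 0.0497 0.18  ]
[275.8049 367.9163] [275.9105 345.7548]
```

View pics/z6.png

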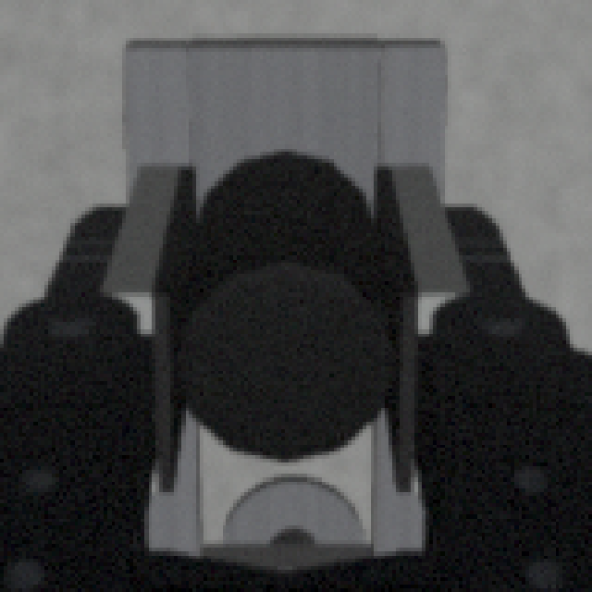

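Emit:
send_rows(
  motion=[
    [[-0.11,0.02,-0.55,-0.0044,-0.0216,0],[-0.11,0.02,-0.55,-0.0044,-0.0216,0],[-0.11,0.02,-0.55,-0.0044,-0.0216,0],[-0.11,0.02,-0.55,-0.0044,-0.0216,0],[-0.11,0.02,-0.55,-0.0044,-0.0216,0],[-0.05,0.01,-0.55,-0.0044,-0.0216,0]],
  ],
)

```text
time: 9.05
tool_pos: [0.5718, 0.0615, 0.2031]
tool_rot: [0.672, 0.074, 0.733, -0.068]
contact_force: [-1.2, 0.6, -0.0]
gripper_width: 0.256
```

Emit:
send_rows(
  motion=[
    [[-0.05,0.01,-0.55,-0.0044,-0.0216,0],[-0.05,0.01,-0.55,-0.0044,-0.0216,0],[-0.05,0.01,-0.55,-0.0044,-0.0216,0],[-0.05,0.01,-0.55,-0.0044,-0.0216,0],[0,0,0,0,0,0],[0,0,0,0,0,0]],
  ],
)

```text
time: 9.55
tool_pos: [0.5697, 0.0619, 0.1817]
tool_rot: [0.704, 0.071, 0.703, -0.071]
contact_force: [-0.8, 0.2, 1.3]
gripper_width: 0.259
```

```bash
python3 look.py 6 wrist side
```

```text
wrist stay_knob 0.57 [0.571  0.063  0.1989] [278.2822 281.386 ]
side stay_knob 0.8 [0.571  0.0636 0.1999] [251.2132 262.4844]
side middle_hole 0.59 [0.6545 0.0463 0.1716] [219.8292 238.7357]
side peg_tip 0.55 [0.6561 0.0482 0.1715] [218.238  238.9973]
9.95 [0.5703 0.0617 0.1815] 
 [[ 0.0014  0.2011  0.9796]
 [-0.0005  0.9796 -0.2011]
 [-1.     -0.0002  0.0014]] 
F [-0.4611 -0.1071  0.0172] 0.26167999425919597 [-0.0218 -0.0342  1.7846 -0.0004  1.3898 -1.39  ]
```

View pics/side6.png

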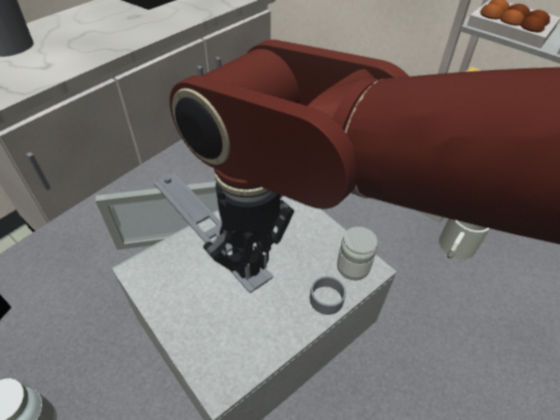

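Emit:
send_rows(
  motion=[
    [[0,0,0,0,0,0],[0,0,0,0,0,0],[0,0,0,0,0,0],[0,0,0,0,0,0],[0,0,0,0,0,0],[0,0,0,0,0,0],[0,0,0,0,0,0],[0,0,0,0,0,0]],
  ],
  fingers=0,
)

```text
time: 10.62
tool_pos: [0.57, 0.0617, 0.1813]
tool_rot: [0.704, 0.071, 0.703, -0.072]
contact_force: [0.1, 0.4, 0.6]
gripper_width: 1.001
```

Emit:
send_rows(
  motion=[
    [[0,0,0.5,0,0,0],[0,0,1.5,0,0,0],[0,0,1.5,0,0,0],[0,0,1.5,0,0,0],[0,0,1.5,0,0,0],[0,0,1.5,0,0,0],[0,0,1.5,0,0,0],[0,0,1.5,0,0,0],[0,0,1.5,0,0,0],[0,0,1.5,0,0,0],[0,0,1.5,0,0,0],[0,0,1.5,0,0,0]],
  ],
)

```text
time: 11.62
tool_pos: [0.57, 0.0617, 0.3527]
tool_rot: [0.704, 0.071, 0.703, -0.072]
contact_force: [0.6, 0.1, -0.6]
gripper_width: 0.997
```

```bash
python3 look.py 7 wrist side;  python3 - <<'E'
import cv2
a=cv2.imread('pics/side7.png')[150:310,90:300]; cv2.imwrite('pics/z7.png',cv2.resize(a,None,fx=3.5,fy=3.5,interpolation=3))
E
```

```text
wrist stay_knob 0.86 [0.5717 0.0622 0.2008] [276.7371 194.8527]
wrist middle_hole 0.66 [0.6594 0.0442 0.1671] [276.8115 267.8084]
wrist peg_tip 0.43 [0.6582 0.0471 0.1908] [279.3625 276.3724]
side stay_knob 0.86 [0.5741 0.0632 0.1991] [249.8514 261.532 ]
side peg_tip 0.65 [0.6524 0.0476 0.1865] [219.2906 233.9153]
12.0167 [0.5696 0.0617 0.3497] 
 [[-0.0015  0.2011  0.9796]
 [-0.0004  0.9796 -0.2011]
 [-1.     -0.0007 -0.0013]] 
F [-0.6973 -0.3743  0.323 ] 0.9989344918706212 [-0.0217 -0.1128  1.5805 -0.0005  1.6753 -1.3901]
```

View pics/z7.png

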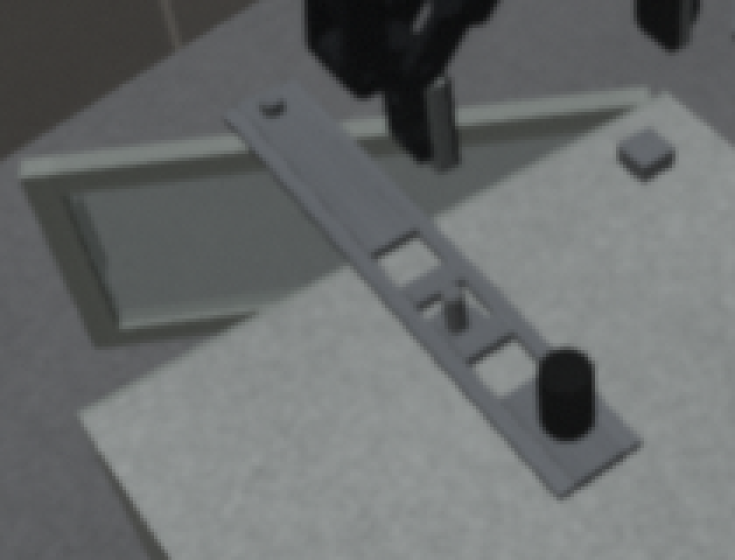

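View pics/wrist7.png

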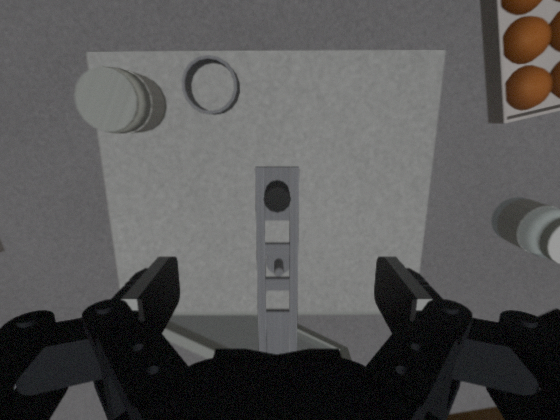

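The side view shows the peg standing through the middle hole (about (220,236) in the full picture). The bar is level and free. The wrist view shows the same, with the peg at (279,266) inside the middle hole and the jar and ring where they were. I'm handing in.

```bash
python3 -c "
from plant import manip
print(manip.job_done(), manip.state()['time'])"
```

```text
the job is handed in; nothing more can be done
the job is handed in; nothing more can be done
```

The door is now held half open: the stay bar's middle hole is down over the peg, and the gripper has let go and is clear. I handed the job in after about 12 s of the 35 s allowed.

I gripped the knob, tipped the bar up and pushed the door about 0.31 rad further open. I then swung the bar over the peg and lowered it level.

**Last checks:**
- **Fit:** the side and wrist pictures both show the peg standing up through the middle hole.
- **Level:** the knob measured z ≈ 0.199–0.201 m, against 0.200 m with the bar level.
- **Door angle:** I did not measure it again after the bar was down. Before lowering, the pivot was about 1 mm from its planned place, which puts the door near 0.5 rad.
- **Forces:** every wrist force reading was about 2 N or less.
- **Other items:** the last pictures show the jar and ring still on the roof, not visibly disturbed.

**Disagreements:** no check failed. The peg position differed by up to about 8 mm between cameras and networks, within the ±8 mm play in the hole. In the last side picture the network did not report the middle hole, so that fit rests on the picture itself.

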